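Pack out the module gap with spacers and hold the clamp shut

TASK

On the bench fixture, pack the gap between the sprung jaw and the electronics module facing it with upright spacer plates from the mat, adding them side by side until the gap is taken up and, on sliding the jaw shut by its black handle, you feel it bear on the stack before it runs out of travel. Leave spacers you do not need standing on the mat, and do not disturb the screwdriver, the jar or the suction lifter. The jaw springs open if let go, so finish while holding the handle, firmly pressing the jaw against the upright stack.

Things in the scene. Friction and masses are not known exactly. Their poses are not given: they have to be found in the camera images.
- base: grey fixture base plate 100 (its x) x 430 (its y, -110 to +320) x 12 mm thick, fixed. Origin: on its underside, below the middle of the open jaw's front face; z up, +y the way the jaw closes. Upper face 12 mm above the origin. A dark backstop 55 mm tall crosses it at y = 155 to 177. The gap to be packed starts at y = 0, has no side walls; its middle line is x = 0
- jaw: sliding aluminium jaw 64 (x) x 75 (y) x 39 mm high with a black handle. Origin: on the plate's upper face under its front face, axes as the base. Slides along base +y from 0 (open, held by a spring) to 20 mm (end stop); spring 2.4 N open, 3.2 N at the end; no latch. Open, the gap takes the right number of spacers plus 7 to 12 mm; with one too few the jaw ends its travel short of the stack
- jaw_handle (a point): grip point of the jaw's black handle, 17 mm below its top, 72 mm above the plate's upper face, 55 mm behind (base -y) the jaw's front face. Upright bar 36 wide (base x) x 14 thick (base y) x 50 mm high, best taken across its 14 mm; free space all round
- jaw_face (a point): middle of the jaw's front face, 20 mm above the base plate's upper face
- module_long: aluminium electronics module 70 (x) x 108.5 long (y) x 50 mm high, three brass connectors on top (up to 58 mm). Origin: centre of the lower edge of its back; front face 108.5 mm from there along its -y; axes as the base. Fixed on the base plate, either before the backstop facing the jaw (origin at base y about 150) or parked behind it (base y about 310)
- module_short: same kind of module, 92.5 mm long (front face 92.5 mm along -y from its origin). One of the two modules faces the jaw, the other is parked. With the long one facing, the gap to the open jaw is 39.5 to 43.5 mm (two spacers), with the short one 55.5 to 59.5 mm (three spacers)
- mat: black rubber bench mat 250 (x) x 220 (y) x 3 mm thick on the bench, origin at the centre of its underside
- spacer_1: one of four equal aluminium spacer plates, about 120 g, upright on the mat. Lower part 56 wide (its x) x 16 thick (its y) x 40 high; above it a centred grip tab 30 wide (x) x 16 thick, to 78 mm total height; the lowest 6 mm narrowed to 52 x 11. Origin: centre of the underside, z up. Take the tab by its 30 mm width (fingers closing along its x), so the fingers stay out of the gap
- spacer_2: a spacer plate equal to spacer_1 (56 x 16 x 78 mm, 30 mm wide grip tab along its x, 16 mm thick along its y), origin at the centre of its underside
- spacer_3: a spacer plate equal to spacer_1 (56 x 16 x 78 mm, 30 mm wide grip tab along its x, 16 mm thick along its y), origin at the centre of its underside
- spacer_4: a spacer plate equal to spacer_1 (56 x 16 x 78 mm, 30 mm wide grip tab along its x, 16 mm thick along its y), origin at the centre of its underside
- screwdriver: bystander: loose screwdriver lying on the bench
- jar: bystander: loose clear jar with a steel cap, 52 mm across, 65 mm high, origin at its underside
- lifter: bystander: loose suction lifter with two 90 mm rubber cups and a bar handle, 240 mm long (its y), about 80 mm high, origin at its underside
Not all that is in view belongs to the job. Leave any purple or yellow look-alike of the spacer_3 alone. Leave any pink or yellow look-alike of the spacer_2 alone.

How it is judged:
By the outcome, as a careful person would: the job done as asked, in the order asked, and still so for the second after the job is handed in, while the arm keeps its last pose, push and grip.
It also fails if it takes over 72 s, if anything falls off the work surface, if the arm or the gripper's body presses on something with over 40 N, if the wrist force passes 120 N, or if a joint passes its speed limit or range.

ROBOT

A 6-joint arm with a two-finger parallel gripper is mounted at the origin on the work surface. World frame = base frame: x ahead of the robot, y to its left, z up, the work surface at z = 0. Lengths are in m, angles in rad, forces in N, time in s.
With the tool pointing down it reaches from about 0.3 to 0.875 m from the base axis. Payload 4.2 kg.
Tool frame: the origin (TCP) lies at the centre of the arm's flange, where the gripper is bolted on; the fingertips stand 173 mm ahead of it and the grasp point (between the pads) lies 155 mm ahead of it; x points along the fingers, y is the direction in which the jaws open and shut, and the axes are right-handed (so a half turn about x gives the same grasp; the last joint's range is limited). The gripper opens to 85 mm and grips with 20 to 120 N. Pads are 22 mm wide; open, the fingers measure 114 mm over their backs; the gripper's body (76 mm by 85 mm) begins 54 mm behind the grasp point. The pads swing forward as they close: fully open they stand 13 mm farther back than shut.
Start: joints at [1.288, 0.32, 1.565, -0, 1.257, -0.02], TCP at [0.149, 0.555, 0.405] pointing down, gripper open.
Joint ranges: [-3.11, 3.11], [-0.84, 2.01], [0.21, 2.61], [-1.34, 4.49], [0.05, 2.63], [-2.56, 2.56]. Speed limits (rad/s): [2.57, 2.57, 3.14, 3.14, 3.14, 3.14].

INTERFACE

Orientations are given as a unit quaternion [x, y, z, w].
In Python, from station import * gives the robot as it stands. The module is installed in compiled form; this text tells all that it offers.
- The arm moves only by the shell command python3 -m crank 'ROWS' [FORCE]. ROWS is JSON, a list of rows, each a list of 3 entries, a list of its own where there are three numbers: the opening in per cent of the stroke, from 0 (shut) to 100 (fully open), then the shift along the tool's x, y, z scaled (see below), then the turn about the tool's x scaled (see below). In form: [[gripper, [tx, ty, tz], turn], ...]. A call has 1 to 12 rows; each row is the pose to reach, as a shift and turn from the pose commanded when the call began, along the tool's axes at that moment, turning the shorter way round; what a row does not reach only later rows make up. The controller multiplies each number of a shift by 10 cm and each number of a turn by 180 degrees. A row lasts 1/10 s, in which the tool goes at most 50 mm and 8.59 degrees, less where a joint would pass 70% of its speed; a pose out of reach is approached as far as the arm can. A call with a number of a shift or a turn outside -1 to 1 is refused whole. A call with a gripper value outside its range is refused whole. The fingers move at their own pace and stop on an object; FORCE is the grip in N (left out, the last holds). Time passes only in rows, so rows that repeat a pose let the fingers close. It gives the time, the measured TCP pose, the force and the opening at its end, in the units of the state.
- state(): the state, without advancing time (a new reading comes with each control period).
- read_camera(name): name is "scene" or "top" or "wrist"; returns a dict with "image" (480x640x3 uint8, red, green, blue), "mtx" (3x3 intrinsics, pixels), "position" and "attitude" of the camera in the world; the wrist camera has in their place "T_tool_cam" (4x4, takes a point from camera to tool coordinates, whose origin is the TCP and whose axes are the tool frame's). Camera axes: x right, y up, looking along -z (the intrinsics and any distortion apply to the point x, -y, -z); pixel columns grow to the right and rows downward; lengths in m; the calibration is good to about 2 mm. A picture is of the moment at which its call begins: read the wrist's pose just before it. There is no depth.
- finish_job(): hands the job in, once; it reports no verdict.
The state is a dict: "clock": time; "joint_pos": joint angles; "qvel": joint speeds; "joint_torque": joint torques, N m; "ee_pos": TCP position; "tcp_rot": TCP orientation; "ft_force": force on the tool from outside, world axes, zero at the start; "wrist_torque": the same for the moment, N m; "width": finger opening in m.
Only numpy, scipy, OpenCV 4.12 (cv2) and the standard library are available. Lean on these libraries where they do the work, as an engineer would, in place of code of your own. Each camera call takes 0.05 s, during which the arm holds its last target. There are 200 camera calls.

## Working session

There is one attempt and no reset: what is moved stays moved. The work goes in short steps, Python scripts to look and compute and a shell command to move; the robot and the scene stay as the last step left them, time stands still between calls to the robot, and variables do not carry over. Pictures are saved under pics/ and viewed, about 8 in all and at most 12, crops included, and the job is handed in when it is done.

```bash
mkdir -p pics
cat > h.py <<'E'
from station import *
import numpy as np, cv2
from scipy.spatial.transform import Rotation as R
def snap(n,f):
    s=state(); c=read_camera(n); cv2.imwrite('pics/'+f+'.png',c['image'][:,:,::-1]); np.savez('pics/'+f+'.npz',**{k:np.array(v) for k,v in c.items()},ee=s['ee_pos'],rot=s['tcp_rot'])
    return c
def pose(f):
    d=np.load('pics/'+f+'.npz'); K=d['mtx']
    if 'T_tool_cam' in d:
        T=np.eye(4);T[:3,:3]=R.from_quat(d['rot']).as_matrix();T[:3,3]=d['ee'];T=T@d['T_tool_cam'];return K,T[:3,:3],T[:3,3]
    a=d['attitude']; return K,(R.from_quat(a).as_matrix() if a.size==4 else a),d['position']
def ray(f,u,v,z):
    K,M,p=pose(f); r=M@(np.array([1,-1,-1])*(np.linalg.inv(K)@[u,v,1])); return p+r*(z-p[2])/r[2]
def proj(f,P):
    K,M,p=pose(f); q=(np.atleast_2d(P)-p)@M*[1,-1,-1]; q=q@K.T; return q[:,:2]/q[:,2:]
E
python3 - <<'E'
from h import *
for n in('scene','top'):
    c=snap(n,n+'0'); print({k:v for k,v in c.items() if k!='image'})
print(state())
E
```

```text
{'mtx': array([[609.16954431,   0.        , 324.44181565],
       [  0.        , 609.16954431, 237.10927961],
       [  0.        ,   0.        ,   1.        ]]), 'position': array([ 1.25426904, -0.4653327 ,  0.99920572]), 'attitude': array([0.33084236, 0.18698826, 0.44530028, 0.810732  ])}
{'mtx': array([[472.12650421,   0.        , 326.31598164],
       [  0.        , 472.12650421, 241.61249656],
       [  0.        ,   0.        ,   1.        ]]), 'position': array([0.31252927, 0.01514221, 1.0348413 ]), 'attitude': array([ 0.05825898, -0.07508278, -0.70193268,  0.70587462])}
{'clock': 0.1, 'joint_pos': array([ 1.28797210e+00,  3.20216965e-01,  1.56554920e+00,  1.67466535e-05,
        1.25738999e+00, -2.00025611e-02]), 'qvel': array([-7.16990029e-04, -2.87549338e-03, -2.81940096e-03, -5.94292507e-04,
        2.57336481e-03,  7.21981913e-05]), 'joint_torque': array([ 1.91233361e-03, -4.16415310e+01, -2.34706181e+01, -2.23473148e-05,
        4.93891202e-03, -9.91864255e-06]), 'ee_pos': array([0.1493453 , 0.5551115 , 0.40397548]), 'tcp_rot': array([ 0.09211046,  0.70109861, -0.09320167,  0.70092072]), 'ft_force': array([-0.51457984, -0.02979283,  0.18586924]), 'wrist_torque': array([-0.00033537,  0.03564269,  0.02674747]), 'width': 0.08546969361268987}
```

View pics/top0.png

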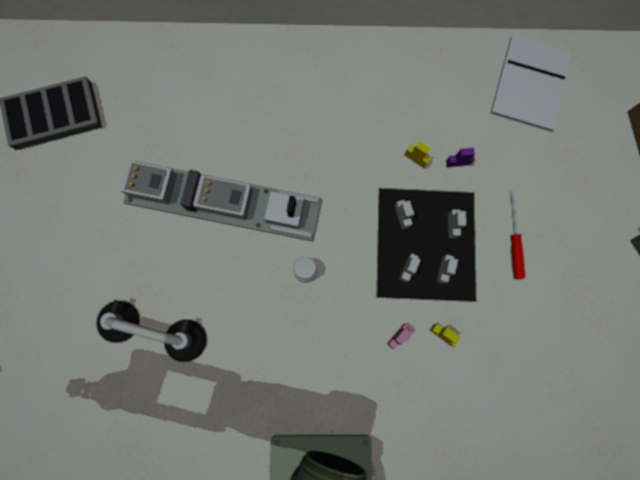

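View pics/scene0.png

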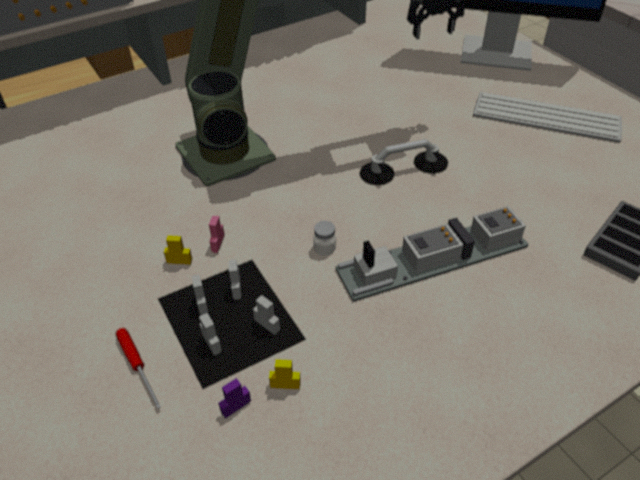

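The top view shows the facing module at (220,195), which is longer than the parked one at (147,181). That suggests two spacers, to be measured.

The silver spacers on the mat are at (404,213), (457,222), (411,267) and (448,268). Look-alikes lie off the mat: yellow at (419,153) and (446,335), purple at (461,157), pink at (401,335). I choose the silver ones. Next is a silhouette fit plus a crop to check.

```bash
cat > fit.py <<'E'
from h import *
from scipy.optimize import minimize
def box(x0,x1,y0,y1,z0,z1): return np.array([[x,y,z] for x in(x0,x1) for y in(y0,y1) for z in(z0,z1)])/1000
SP=[box(-26,26,-5.5,5.5,0,6),box(-28,28,-8,8,6,40),box(-15,15,-8,8,40,78)]
S=4
def tr(p,B,z): c,s=np.cos(p[2]),np.sin(p[2]); return B@np.array([[c,s,0],[-s,c,0],[0,0,1]])+[p[0],p[1],z]
def sil(f,p,boxes,z,roi):
    u0,v0,u1,v1=roi; m=np.zeros(((v1-v0)*S,(u1-u0)*S),np.uint8)
    for B in boxes:
        q=((proj(f,tr(p,B,z))-[u0,v0]+.5)*S*16).astype(np.int32)
        cv2.fillConvexPoly(m,cv2.convexHull(q),255,shift=4)
    return cv2.resize(m,(u1-u0,v1-v0),interpolation=cv2.INTER_AREA)/255.
def fitsp(views,p0,z=.003):
    # views: list of (name, roi, soft mask)
    def cost(p): return sum(np.abs(sil(f,p,SP,z,r)-m).sum()/m.sum() for f,r,m in views)
    best=None
    for a in np.arange(0,np.pi,np.pi/8):
        r=minimize(cost,[p0[0],p0[1],a],method='Nelder-Mead',options=dict(initial_simplex=[[p0[0]+d,p0[1]+e,a+g] for d,e,g in((0,0,0),(.01,0,.1),(0,.01,-.1),(-.01,-.005,.2))],xatol=1e-4,fatol=1e-4))
        if best is None or r.fun<best.fun: best=r
    return best.x,best.fun
E
python3 - <<'E'
from fit import *
im=cv2.imread('pics/top0.png'); g=im.max(2).astype(float)
print('mat lum',g[240,430],g[260,390],'spacers',g[213,404],g[222,457])
for (u,v) in [(404,213),(457,222),(411,267),(448,268)]:
    roi=(u-24,v-24,u+24,v+24)
    roi=(max(roi[0],381),max(roi[1],192),min(roi[2],473),min(roi[3],297))
    m=np.clip((g[roi[1]:roi[3],roi[0]:roi[2]]-35)/(90-35),0,1)
    # only the component at centre
    n,l,st,_=cv2.connectedComponentsWithStats((m>.3).astype(np.uint8)); k=l[v-roi[1],u-roi[0]]
    keep=cv2.dilate((l==k).astype(np.uint8),np.ones((3,3))); m=m*keep
    x,c=fitsp([('top0',roi,m)],ray('top0',u,v,.04)[:2]); print(np.round(x,4),round(np.degrees(x[2]),1),round(c,3),st[k])
a=cv2.resize(im[150:250,110:340],None,fx=3.4,fy=3.4,interpolation=cv2.INTER_CUBIC)
b=cv2.resize(im[185:305,370:480],None,fx=2,fy=2,interpolation=cv2.INTER_CUBIC)
o=np.zeros((a.shape[0]+b.shape[0],a.shape[1],3),np.uint8);o[:a.shape[0]]=a;o[a.shape[0]:,:b.shape[1]]=b
c=cv2.resize(cv2.imread('pics/scene0.png')[205:300,330:535],None,fx=2.5,fy=2.5,interpolation=cv2.INTER_CUBIC)
o[a.shape[0]:a.shape[0]+c.shape[0],240:240+c.shape[1]]=c[:, :o.shape[1]-240]
cv2.imwrite('pics/c1.png',o); print(o.shape)
for p in [(125,202),(313,240),(322,198),(130,163),(290,205),(304,268),(153,330),(427,245)]: print(p,ray('top0',*p,.012).round(3))
print(np.load('pics/top0.npz').files, read_camera('wrist')['T_tool_cam'].round(3))
E
```

```text
mat lum 20.0 20.0 spacers 70.0 79.0
[ 0.5705 -0.1784  3.4351] 196.8 0.279 [ 15   7  19  29 376]
[ 0.5499 -0.2919  3.0941] 177.3 0.359 [ 16  11  18  28 407]
[ 0.4503 -0.1882 -0.4154] -23.8 0.179 [ 14  10  20  29 304]
[ 0.4488 -0.2674  2.8591] 163.8 0.314 [ 14  10  21  29 345]
(580, 782, 3)
(125, 202) [0.594 0.438 0.012]
(313, 240) [0.512 0.02  0.012]
(322, 198) [0.608 0.001 0.012]
(130, 163) [0.685 0.434 0.012]
(290, 205) [0.591 0.072 0.012]
(304, 268) [0.449 0.039 0.012]
(153, 330) [0.315 0.356 0.012]
(427, 245) [ 0.502 -0.232  0.012]
['image', 'mtx', 'position', 'attitude', 'ee', 'rot'] [[ 0.     0.323 -0.947  0.032]
 [ 1.     0.001  0.     0.   ]
 [ 0.001 -0.947 -0.323 -0.084]
 [ 0.     0.     0.     1.   ]]
```

View pics/c1.png

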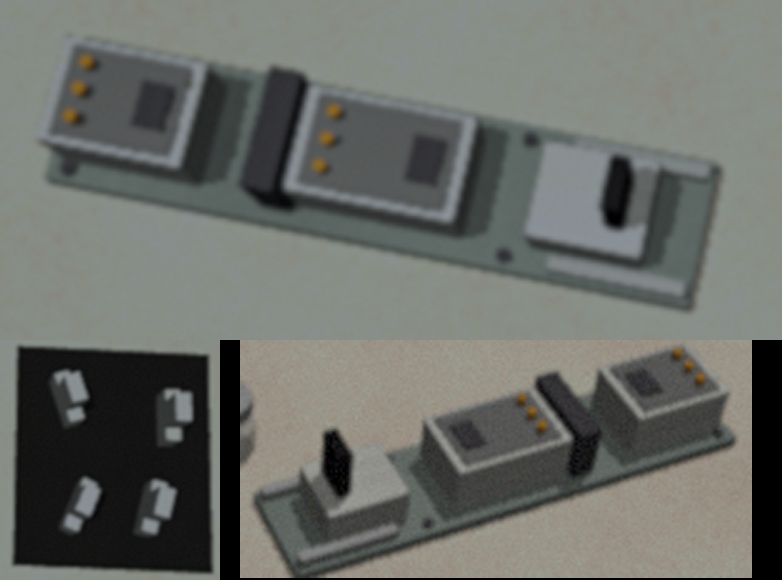

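```bash
cat >> h.py <<'E'
def plan(target,ydir_deg=None,s=None):
    """target TCP xyz, direction of tool y in world (deg): prints total shift (units) in present tool axes, turn units (either half turn)"""
    s=s or state(); M=R.from_quat(s['tcp_rot']).as_matrix()
    print('shift',np.round(M.T@(np.array(target)-s['ee_pos'])/.1,3),'turns' if ydir_deg is not None else '',end=' ')
    if ydir_deg is not None:
        y=np.degrees(np.arctan2(M[1,1],M[0,1])); d=(-(ydir_deg-y)+180)%360-180
        print(round(d/180,4),'or',round(((d+360)%360-180)/180,4),'j6',s['joint_pos'][5].round(2))
    else: print()
E
python3 - <<'E'
from h import *
print(R.from_quat(state()['tcp_rot']).as_matrix().round(3), read_camera('wrist')['mtx'][0,0])
plan([.50,.12,.42],80)
E
```

```text
[[-0.     0.26   0.966]
 [-0.001  0.966 -0.26 ]
 [-1.    -0.001 -0.   ]] 396.1133846730687
shift [-0.154 -3.292  4.517] turns -0.0281 or 0.9719 j6 -0.02
```

```bash
for i in 1 2 3 4; do python3 -m crank '[[100,[0,-0.66,0.9],0],[100,[0,-0.66,0.9],0],[100,[0,-0.66,0.9],0]]' | tail -c 300 >/dev/null; done; python3 -m crank '[[100,[0,-0.66,0.9],0],[100,[0,-0.66,0.9],0],[100,[0,-0.66,0.9],0],[100,[0,-0.66,0.9],0],[100,[0,-0.66,0.9],0]]'
python3 -c "
from h import *
snap('wrist','w1'); s=state(); print(s['clock'],s['ee_pos'])"
```

```text
clock: 1.9
ee_pos: [0.4976, 0.121, 0.4044]
tcp_rot: [0.093, 0.702, -0.092, 0.701]
ft_force: [0.0, -0.2, -0.2]
width: 0.0851
1.95 [0.4973664  0.12117467 0.4045492 ]
```

View pics/w1.png

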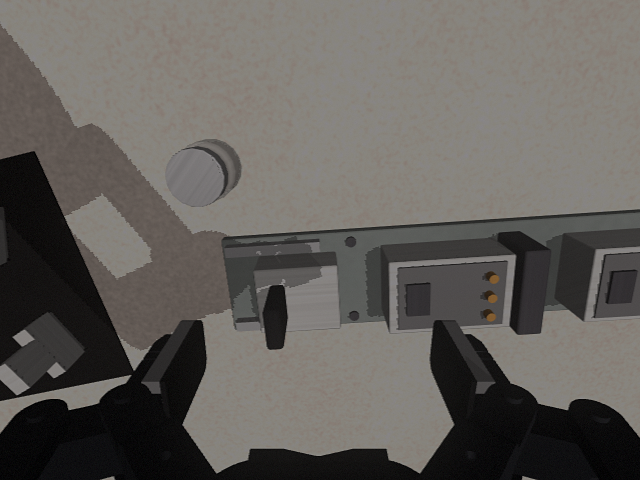

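The wrist view shows the fixture: jaw top at (300,290), handle at (275,315), long module at (450,285), jar at (200,172). I'll fit the base pose to the corners and check it with an overlay.

```bash
cat > fx.py <<'E'
from h import *
from scipy.optimize import least_squares
# base-frame points (mm, z from base underside) ; 'g' => module front y = gap
def run(obs,f):
    def P(p,o):
        b=np.array([[x,(y if t==0 else p[3]*1000+y),z] for t,x,y,z,_,_ in o])/1000
        c,s=np.cos(p[2]),np.sin(p[2]); return b@np.array([[c,s,0],[-s,c,0],[0,0,1]])+[p[0],p[1],0]
    r=least_squares(lambda p:(proj(f,P(p,obs))-np.array([[o[4],o[5]] for o in obs])).ravel(),[.58,.1,-.19,.0415],loss='soft_l1')
    return r.x,(proj(f,P(r.x,obs))-np.array([[o[4],o[5]] for o in obs])).round(1),P
E
python3 - <<'E'
from fx import *
obs=[(0,-50,-110,12,222,238),(0,50,-110,12,234,330),
(0,-32,0,51,336,253),(0,32,0,51,341,328),(1,-35,0,62,382,247),(1,35,0,62,390,331),(1,-35,108.5,62,511,240),(1,35,108.5,62,516,325)]
x,res,P=run(obs,'w1'); print(x.round(4),np.degrees(x[2])); print(res)
im=cv2.imread('pics/w1.png'); roi=(210,205,480,360); k=2.9
o=cv2.resize(im[roi[1]:roi[3],roi[0]:roi[2]],None,fx=k,fy=k,interpolation=cv2.INTER_CUBIC)
L=lambda *q:[tuple(map(float,a)) for a in q]
segs=[[(0,-50,-110,12),(0,50,-110,12)],[(0,-50,-110,12),(0,-50,320,12)],[(0,-32,0,51),(0,32,0,51)],[(0,-32,-75,51),(0,-32,0,51)],[(0,32,-75,51),(0,32,0,51)],[(1,-35,0,62),(1,35,0,62)],[(1,-35,0,62),(1,-35,108.5,62)],[(1,35,0,62),(1,35,108.5,62)],[(1,-35,108.5,62),(1,35,108.5,62)],[(1,-35,0,12),(1,-35,0,62)],[(0,-18,-62,101),(0,18,-62,101)],[(0,-18,-48,101),(0,18,-48,101)]]
for s in segs:
    q=((proj('w1',P(x,[(*a,0,0) for a in s]))+.5-[roi[0],roi[1]])*k).astype(int)
    cv2.line(o,tuple(map(int,q[0])),tuple(map(int,q[1])),(0,0,255),1)
cv2.imwrite('pics/c2.png',o);print(o.shape)
E
```

```text
[ 0.5715  0.1208 -0.152   0.0402] -8.709601183376785
[[-4.5  0.3]
 [ 1.9 -0.7]
 [-0.7  5.5]
 [ 1.1 -5. ]
 [ 1.4  7.9]
 [-2.1 -3.1]
 [ 3.4  1.3]
 [-5.4 -9.1]]
(450, 783, 3)
```

View pics/c2.png

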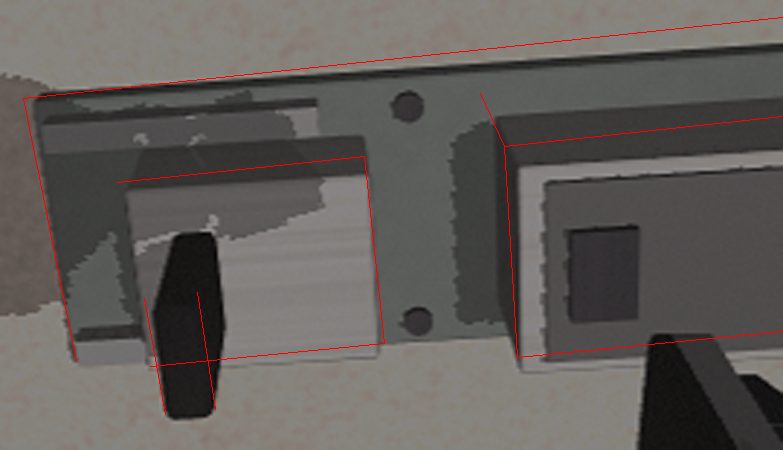

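Run:
```python
from fx import *
cr=[(0,-50,-110,12,38,97),(0,50,-110,12,78,360),(0,-32,0,51,367,174),(0,32,0,51,379,357),(0,-32,-75,51,126,190),
(0,-18,-62,101,178,234),(0,18,-62,101,165,417),(0,18,-48,101,213,417),(1,-35,0,62,519,167),(1,35,0,62,522,371)]
obs=[(t,a,b,c,u/2.9+209.5,v/2.9+204.5) for t,a,b,c,u,v in cr]
x,res,P=run(obs,'w1'); print(x.round(4),np.degrees(x[2])); print(res.tolist())
im=cv2.imread('pics/w1.png'); roi=(210,205,480,360); k=2.9
np.save('base.npy',x)
def ov(f,roi,k,segs,out):
    o=cv2.resize(cv2.imread(f'pics/{f}.png')[roi[1]:roi[3],roi[0]:roi[2]],None,fx=k,fy=k,interpolation=cv2.INTER_CUBIC)
    for s in segs:
        q=((proj(f,P(x,[(*a,0,0) for a in s]))+.5-[roi[0],roi[1]])*k).astype(int)
        cv2.line(o,tuple(map(int,q[0])),tuple(map(int,q[1])),(0,0,255),1)
    return o
segs=[[(0,-50,-110,12),(0,50,-110,12)],[(0,-50,-110,12),(0,-50,320,12)],[(0,-32,0,51),(0,32,0,51)],[(0,-32,-75,51),(0,-32,0,51)],[(0,32,-75,51),(0,32,0,51)],[(1,-35,0,62),(1,35,0,62)],[(1,-35,0,62),(1,-35,108.5,62)],[(1,35,0,62),(1,35,108.5,62)],[(1,-35,108.5,62),(1,35,108.5,62)],[(1,-35,0,12),(1,-35,0,62)],[(0,-18,-62,101),(0,18,-62,101)],[(0,-18,-48,101),(0,18,-48,101)]]
a=ov('w1',(210,205,550,360),2.3,segs,''); b=ov('top0',(180,160,330,250),5.2,segs+[[(0,50,-110,12),(0,50,320,12)]],'')
w=min(a.shape[1],b.shape[1]); o=np.vstack([a[:,:w],b[:,:w]])[:600]; o=o[-600:]; cv2.imwrite('pics/c3.png',cv2.resize(np.vstack([a[:,:w],b[:,:w]]),None,fx=.72,fy=.72));
```

```text
[ 0.5761  0.1207 -0.1989  0.0421] -11.397917532667117
[[-2.0, -0.5], [-2.1, 0.3], [2.2, -1.3], [1.4, -0.2], [-0.1, -1.7], [-9.2, 23.8], [0.3, 1.0], [1.2, 0.0], [0.3, -0.4], [-0.3, 1.7]]
```

View pics/c3.png

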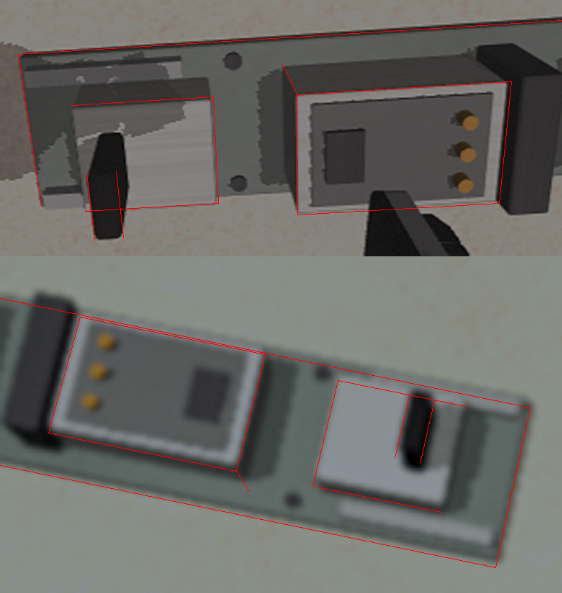

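The overlay fits well. The base is at (0.576, 0.121) with yaw −11.4°, and the long module faces the jaw with a gap of about 42 mm, so two spacers are needed. Next, over the mat.

```bash
for i in 1 2 3; do python3 -m crank '[[100,[0,-0.8,0.12],0],[100,[0,-0.8,0.12],0]]' >/dev/null; done; python3 -m crank '[[100,[0,-0.8,0.12],0],[100,[0,-0.8,0.12],0],[100,[0,-0.8,0.12],0],[100,[0,-0.8,0.12],0],[100,[0,-0.8,0.12],0]]'
python3 -c "
from h import *
snap('wrist','w2'); s=state(); print(s['clock'],s['ee_pos'])"
```

```text
clock: 3.05
ee_pos: [0.4616, -0.2, 0.4047]
tcp_rot: [0.092, 0.701, -0.092, 0.701]
ft_force: [0.1, -0.5, 0.4]
width: 0.0855
3.1 [ 0.4616023  -0.20005319  0.40477762]
```

View pics/w2.png

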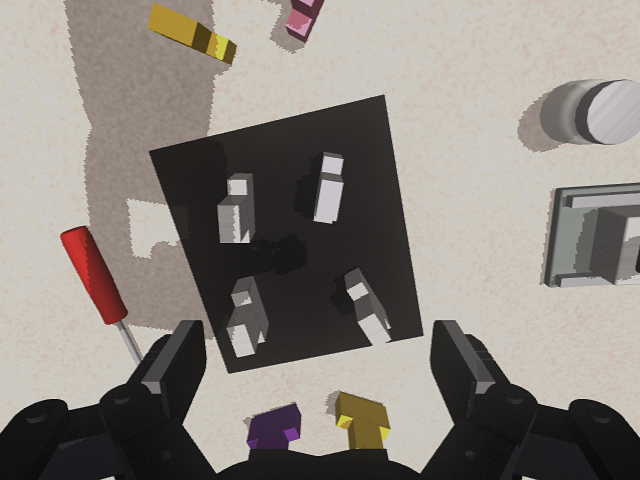

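The wrist view shows four silver spacers on the mat, at (237,208), (329,187), (247,318) and (367,307). The coloured copies are off the mat. I'll take the two nearest the fixture, at (329,187) and (367,307), and fit their poses.

Run:
```python
from fit import *
im=cv2.imread('pics/w2.png'); g=cv2.GaussianBlur(im,(3,3),0).max(2).astype(float)
o=im.copy()
for (u,v) in [(329,187),(367,307),(237,208),(247,318)]:
    roi=(u-55,v-60,u+55,v+60); sub=g[roi[1]:roi[3],roi[0]:roi[2]]
    m=(sub>45).astype(np.uint8)
    n,l,st,_=cv2.connectedComponentsWithStats(m)
    k=l[60-4:60+5,55-4:55+5]; k=np.bincount(k[k>0]).argmax(); m=(l==k).astype(float)
    x,c=fitsp([('w2',roi,m)],ray('w2',u,v,.04)[:2]); print((u,v),np.round(x,4),round((np.degrees(x[2])+90)%180-90,1),round(c,3),st[k])
    for B in SP[1:]:
        q=proj('w2',tr(x,B,.003))+.5
        for i in range(8):
            for j in range(i):
                if bin(i^j).count('1')==1: cv2.line(o,tuple(map(int,q[i])),tuple(map(int,q[j])),(0,0,255),1)
cv2.imwrite('pics/c4.png',cv2.resize(o[130:380,150:430],None,fx=2.3,fy=2.3))
```

```text
(329, 187) [ 0.4464 -0.1866  2.6925] -25.7 0.078 [  38   24   33   74 1768]
(367, 307) [ 0.5964 -0.1626  1.3548] 77.6 0.637 [   0    0  110  120 7886]
(237, 208) [ 0.4442 -0.266  -0.2551] -14.6 0.05 [  35   24   39   72 2345]
(247, 318) [ 0.545  -0.2903  0.0188] 1.1 0.586 [   0   13  110  107 5747]
```

View pics/c4.png

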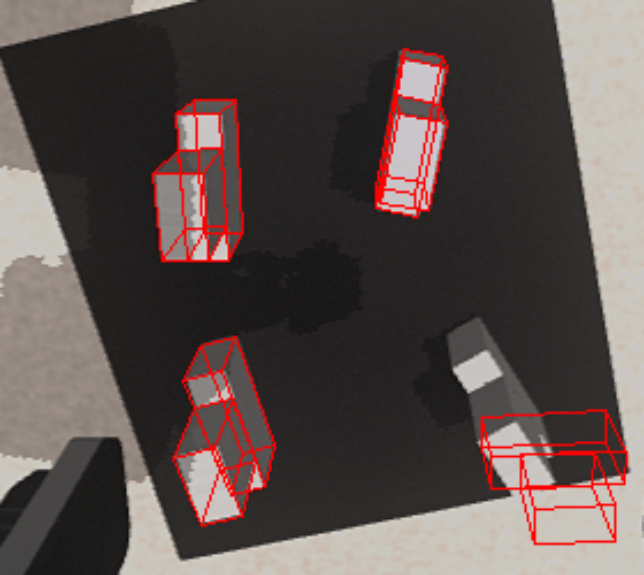

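Run:
```python
from h import *
plan([.4464,-.1866,.33],-25.7)
```

```text
shift [ 0.748  0.09  -0.181] turns 0.5599 or -0.4401 j6 -1.74
```

```bash
python3 -m crank '[[100,[0,0.09,-0.18],0.56],[100,[0,0.09,-0.18],0.56],[100,[0,0.09,-0.18],0.56],[100,[0.3,0.09,-0.18],0.56],[100,[0.6,0.09,-0.18],0.56],[100,[0.75,0.09,-0.18],0.56],[100,[0.75,0.09,-0.18],0.56],[100,[0.75,0.09,-0.18],0.56],[100,[0.75,0.09,-0.18],0.56],[100,[0.75,0.09,-0.18],0.56],[100,[0.75,0.09,-0.18],0.56],[100,[0.75,0.09,-0.18],0.56]]' 60
python3 -m crank '[[100,[0,0,0],0],[100,[0,0,0],0],[100,[0,0,0],0]]'
python3 - <<'E'
from h import *
plan([.4464,-.1866,.228],-25.7)
E
```

```text
clock: 4.3
ee_pos: [0.4466, -0.187, 0.3298]
tcp_rot: [0.6, 0.375, -0.6, 0.375]
ft_force: [0.6, -0.2, -0.0]
width: 0.0856
clock: 4.6
ee_pos: [0.4465, -0.1879, 0.3298]
tcp_rot: [0.599, 0.376, -0.599, 0.376]
ft_force: [0.7, -0.2, -0.1]
width: 0.0851
shift [ 1.018 -0.006 -0.011] turns -0.0001 or 0.9999 j6 0.03
```

```bash
python3 -m crank '[[100,[0.3,0,-0.01],0],[100,[0.6,0,-0.01],0],[100,[0.8,0,-0.01],0],[100,[0.9,0,-0.01],0],[100,[1,0,-0.01],0],[100,[1,0,-0.01],0],[100,[1,0,-0.01],0]]' 60
python3 -m crank '[[0,[0,0,0],0],[0,[0,0,0],0],[0,[0,0,0],0],[0,[0,0,0],0],[0,[0,0,0],0],[0,[0,0,0],0],[0,[0,0,0],0],[0,[0,0,0],0],[0,[0,0,0],0],[0,[0,0,0],0]]' 60
python3 -m crank '[[0,[-0.3,0,0],0],[0,[-0.6,0,0],0],[0,[-0.9,0,0],0],[0,[-1,0,0],0],[0,[-1,0,0],0],[0,[-1,0,0],0],[0,[-1,0,0],0]]' 60
python3 - <<'E'
from h import *
c=snap('wrist','w3'); x=np.load('base.npy'); s=state(); print(s['width'],s['ft_force'],s['clock'])
c,sn=np.cos(x[2]),np.sin(x[2]); t=x[:2]+np.array([-sn,c])*.031; print(t)
plan([*t,.33],np.degrees(x[2]))
E
```

```text
clock: 5.3
ee_pos: [0.4472, -0.1877, 0.2302]
tcp_rot: [0.599, 0.375, -0.599, 0.376]
ft_force: [-0.8, -0.6, 0.4]
width: 0.0857
clock: 6.3
ee_pos: [0.447, -0.1876, 0.2302]
tcp_rot: [0.599, 0.375, -0.599, 0.376]
ft_force: [0.4, -0.5, 6.3]
width: 0.0291
clock: 7.0
ee_pos: [0.4463, -0.1873, 0.3279]
tcp_rot: [-0.598, -0.377, 0.6, -0.374]
ft_force: [0.2, -0.7, -2.1]
width: 0.029
0.028806223296558665 [-0.1633615  -0.30889635 -1.34879008] 7.05
[0.58219664 0.15108021]
shift [-0.019 -0.254 -3.638] turns -0.0803 or 0.9197 j6 0.03
```

View pics/w3.png

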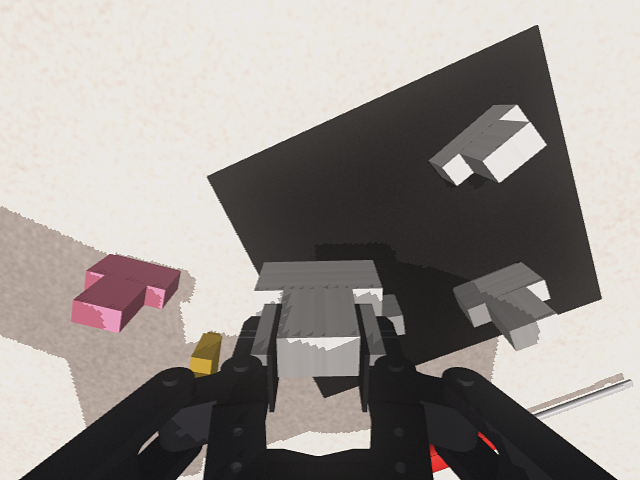

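Grip holds (width 29 mm). The spacer hangs between the fingers, tab top at (318,357) and bottom edge at (318,262). I'll estimate its in-hand offset.

```bash
cat > hand.py <<'E'
from h import *
from scipy.optimize import least_squares
def inhand(f,pts):
    d=np.load(f'pics/{f}.npz'); M=R.from_quat(d['rot']).as_matrix()
    A=np.array([p[:3] for p in pts])/1000; uv=np.array([p[3:] for p in pts])
    # spacer axes: x->tool y, y->tool z(sign free), z-> -tool x
    B=np.array([[0,0,-1],[1,0,0],[0,-1,0]]).T if False else np.column_stack([[0,1,0],[0,0,-1],[-1,0,0]])
    def P(q): return (A@(R.from_rotvec(q[3:]).as_matrix()@B).T+q[:3])@M.T+d['ee']
    r=least_squares(lambda q:(proj(f,P(q))-uv).ravel(),[.155+.07,0,0,0,0,0],loss='soft_l1')
    print('origin in tool(mm)',(r.x[:3]*1000).round(1),'rot deg',np.degrees(r.x[3:]).round(1)); print((proj(f,P(r.x))-uv).round(1).tolist())
E
python3 - <<'E'
from hand import *
# near face = tool -z side => spacer y=+8 (y axis maps to -tool z)
inhand('w3',[(-15,8,78,277,338),(15,8,78,358,336),(-28,8,40,255,290),(28,8,40,383,290),(-28,8,6,264,262),(28,8,6,374,261),(-15,-8,78,280,377),(15,-8,78,358,376)])
E
```

```text
origin in tool(mm) [230.6  -0.3   1.2] rot deg [-0.6  0.2  0.4]
[[-1.5, 0.0], [3.0, 1.5], [0.5, 0.6], [-0.7, -0.4], [1.6, -0.1], [-1.2, 0.0], [-2.4, -0.9], [2.0, -0.3]]
```

```bash
python3 -m crank '[[0,[-0.45,0,0],0],[0,[-0.45,-0.064,-0.4],0],[0,[-0.45,-0.064,-0.9],0],[0,[-0.45,-0.064,-0.9],0]]' >/dev/null
for i in 1 2; do python3 -m crank '[[0,[0,-0.064,-0.4],0],[0,[0,-0.064,-0.91],0],[0,[0,-0.064,-0.91],0]]' >/dev/null; done
python3 -m crank '[[0,[0,-0.064,-0.4],-0.04],[0,[0,-0.064,-0.7],-0.08],[0,[0,-0.064,-0.9],-0.08],[0,[0,-0.064,-0.91],-0.08],[0,[0,-0.064,-0.91],-0.08],[0,[0,-0.064,-0.91],-0.08],[0,[0,-0.064,-0.91],-0.08]]'
python3 - <<'E'
from h import *
x=np.load('base.npy');c,sn=np.cos(x[2]),np.sin(x[2]); t=x[:2]+np.array([-sn,c])*.032
plan([*t,.237],np.degrees(x[2])); print(state()['width'],state()['clock']); snap('wrist','w4'); snap('top','top4')
a=cv2.imread('pics/w4.png'); b=cv2.resize(cv2.imread('pics/top4.png')[140:260,180:340],None,fx=4,fy=4); cv2.imwrite('pics/c5.png',cv2.resize(np.hstack([a,b]),None,fx=.62,fy=.62))
E
```

```text
clock: 8.75
ee_pos: [0.5818, 0.149, 0.3746]
tcp_rot: [-0.547, -0.447, 0.548, -0.447]
ft_force: [0.3, -0.3, -1.2]
width: 0.029
shift [ 1.376e+00  1.000e-03 -3.200e-02] turns -0.0008 or 0.9992 j6 0.43
0.029006306312937595 8.75
```

View pics/c5.png

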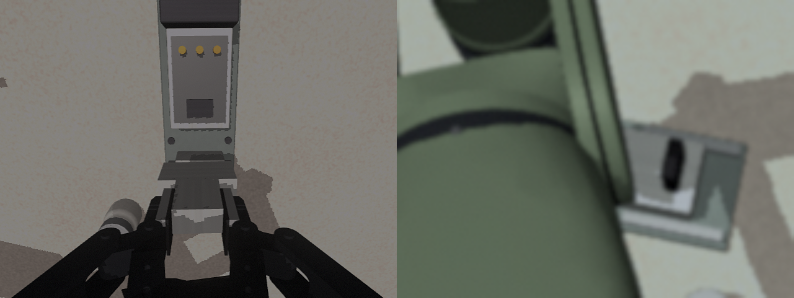

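Run:
```python
from h import *
x=np.load('base.npy');c,s=np.cos(x[2]),np.sin(x[2])
W=lambda X,Y,Z:[x[0]+c*X-s*Y,x[1]+s*X+c*Y,Z]
g=x[3]; q=proj('w4',[W(-.035,g,.062),W(0,g,.062),W(.035,g,.062),W(0,g+.1085,.062),W(0,g+.0015,.062)]); print(q.round(1))
im=cv2.imread('pics/w4.png').max(2)
u=int(q[1][0]); v=int(q[1][1]); print(u,v,im[v-14:v+14,u])
vm=int((q[0][1]+q[3][1])/2); print('row',vm); uu=int(q[0][0]); print(uu,im[vm,uu-14:uu+14]); uu=int(q[2][0]); print(uu,im[vm,uu-14:uu+14])
```

```text
[[271.5 209. ]
 [319.6 208.8]
 [367.7 208.7]
 [319.3  43.6]
 [319.6 206.8]]
319 208 [ 82  83  84  83  94  92 136 133 132 133 133 133 132  74  60  61  60  95
  94  94  94  93  95  95  94  93  95  94]
row 126
271 [134 135 100  76  91  95  92  92  93  92  94  94  94  94  98 121 132 133
 134 134 137 104  87  89  90  92  90  91]
367 [ 86  87  87  88  87  88  87  87  87  87  87  85  93 125 135 134 133 136
 121  75  59  88  95  94  93  93  91  92]
```

```bash
python3 -m crank '[[0,[0.3,0.01,-0.04],0],[0,[0.6,0.01,-0.04],0],[0,[0.8,0.01,-0.04],0],[0,[0.95,0.01,-0.04],0],[0,[0.95,0.01,-0.04],0],[0,[0.95,0.01,-0.04],0]]'
python3 -m crank '[[0,[0.15,0,0],0],[0,[0.25,0,0],0],[0,[0.32,0,0],0],[0,[0.36,0,0],0],[0,[0.38,0,0],0],[0,[0.38,0,0],0],[0,[0.38,0,0],0]]'
```

```text
clock: 9.45
ee_pos: [0.5839, 0.1536, 0.28]
tcp_rot: [-0.547, -0.447, 0.548, -0.448]
ft_force: [-0.5, -2.3, -1.6]
width: 0.0285
clock: 10.15
ee_pos: [0.5839, 0.1536, 0.2416]
tcp_rot: [-0.547, -0.447, 0.548, -0.448]
ft_force: [1.1, -4.2, -1.4]
width: 0.0288
```

Run:
```python
from h import *
snap('scene','s5'); 
for i in range(3):
    s=state(); print(s['clock'],s['ft_force'].round(2),s['wrist_torque'].round(2)); snap('wrist','w5')
a=cv2.resize(cv2.imread('pics/w5.png')[100:400,200:440],None,fx=1.6,fy=1.6); b=cv2.resize(cv2.imread('pics/s5.png')[195:315,320:475],None,fx=4,fy=4)[:480]; 
cv2.imwrite('pics/c6.png',cv2.resize(np.hstack([a,b]),None,fx=.79,fy=.79))
```

```text
10.2 [ 0.64 -5.64 -1.76] [-1.01  0.02 -0.14]
10.25 [-0.29 -5.47 -1.66] [-0.95  0.06 -0.15]
10.3 [-0.21 -5.58 -1.39] [-0.97  0.09 -0.08]
```

View pics/c6.png

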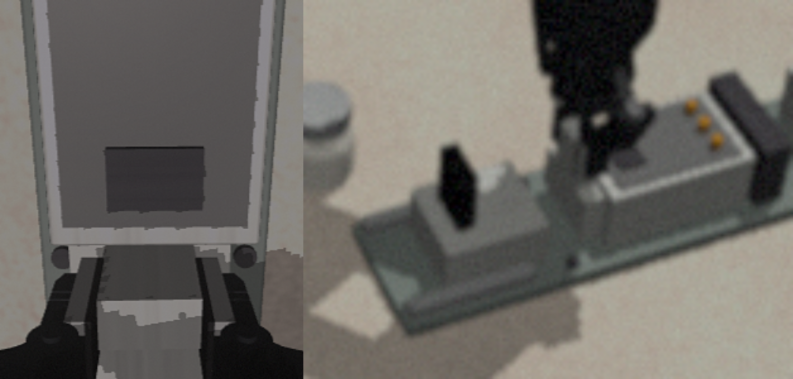

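The picture shows the spacer against the module front, with a 5.6 N side load. I'll back off about 1.5 mm and then lower it.

```bash
python3 -m crank '[[0,[0,0,0.01],0],[0,[0,0,0.015],0],[0,[0,0,0.015],0],[0,[0,0,0.015],0]]'
python3 -m crank '[[0,[0.01,0,0],0],[0,[0.02,0,0],0],[0,[0.03,0,0],0],[0,[0.03,0,0],0],[0,[0.03,0,0],0]]'
```

```text
clock: 10.75
ee_pos: [0.5837, 0.1529, 0.2419]
tcp_rot: [0.548, 0.448, -0.547, 0.447]
ft_force: [-0.6, 0.3, -0.8]
width: 0.0286
clock: 11.25
ee_pos: [0.5837, 0.1527, 0.2393]
tcp_rot: [0.548, 0.448, -0.547, 0.448]
ft_force: [-1.1, 0.7, 3.0]
width: 0.0291
```

```bash
python3 -m crank '[[60,[0,0,0],0],[60,[0,0,0],0],[60,[0,0,0],0],[60,[0,0,0],0],[60,[0,0,0],0],[60,[0,0,0],0]]'
python3 -m crank '[[60,[-0.2,0,0],0],[60,[-0.5,0,0],0],[60,[-0.9,0,0],0],[60,[-1,0,0],0],[60,[-1,0,0],0],[60,[-1,0,0],0]]'
python3 - <<'E'
from h import *
snap('wrist','w6')
a=cv2.resize(cv2.imread('pics/w6.png')[120:440,160:480],None,fx=1.8,fy=1.8);cv2.imwrite('pics/c7.png',a)
plan([.4442,-.266,.345],-14.6)
E
```

```text
clock: 11.85
ee_pos: [0.5836, 0.1526, 0.2386]
tcp_rot: [-0.547, -0.448, 0.547, -0.448]
ft_force: [-0.2, 0.0, 1.1]
width: 0.0512
clock: 12.45
ee_pos: [0.5831, 0.1524, 0.3377]
tcp_rot: [-0.547, -0.448, 0.548, -0.447]
ft_force: [-1.0, -0.7, -0.7]
width: 0.0511
shift [-0.073 -0.53   4.377] turns 0.0175 or -0.9825 j6 0.44
```

View pics/c7.png

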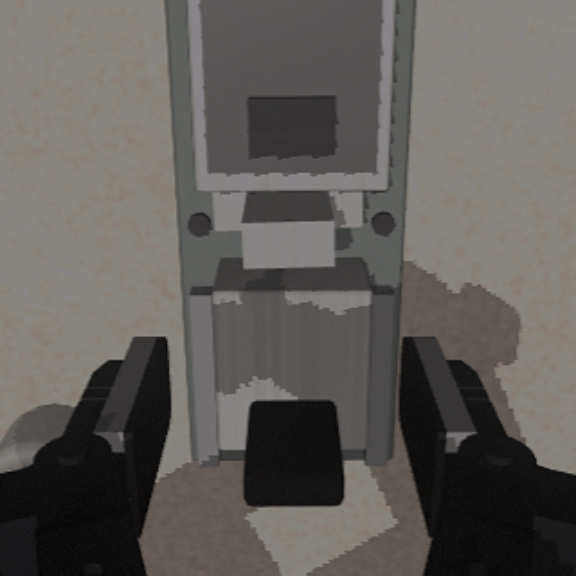

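The first spacer stands upright just in front of the module, tab top at crop (288,245), with the jaw's front edge at crop row ~290. I'll measure the remaining gap.

Run:
```python
from h import *
x=np.load('base.npy');c,s=np.cos(x[2]),np.sin(x[2])
def b(u,v,z): p=ray('w6',160+u/1.8-.5,120+v/1.8-.5,z)[:2]-x[:2]; return (np.array([c*p[0]+s*p[1],-s*p[0]+c*p[1]])*1000).round(1)
print('jaw front',b(212,290,.051),b(372,290,.051)); print('tab near',b(242,267,.090),b(335,265,.090),'far',b(246,222,.090),b(334,220,.090)); print('module front',b(196,190,.062),b(390,188,.062)); print('handle top',b(244,505,.101),b(343,503,.101),b(248,402,.101),b(338,402,.101))
```

```text
jaw front [-29.5   0.4] [32.9  0.3]
tab near [-15.   26.2] [15.4 26.9] far [-13.3  41.8] [14.8 42.4]
module front [-32.6  44.3] [36.4 44.9]
handle top [-15.4 -59.6] [ 19.3 -58.7] [-13.3 -17.7] [ 16.7 -17.7]
```

```bash
for i in 1 2 3 4; do python3 -m crank '[[100,[0,-0.106,0.45],0],[100,[0,-0.106,0.875],0],[100,[0,-0.106,0.875],0]]' >/dev/null; done
python3 -m crank '[[100,[-0.07,-0.106,0.45],0.0175],[100,[-0.07,-0.106,0.875],0.0175],[100,[-0.07,-0.106,0.875],0.0175],[100,[-0.07,-0.106,0.875],0.0175],[100,[-0.07,-0.106,0.875],0.0175],[100,[-0.07,-0.106,0.875],0.0175]]'
python3 - <<'E'
from h import *
plan([.4442,-.266,.229],-14.6)
E
```

```text
clock: 14.3
ee_pos: [0.4454, -0.2642, 0.3453]
tcp_rot: [0.559, 0.433, -0.559, 0.433]
ft_force: [-0.2, -1.0, -0.4]
width: 0.0855
shift [ 1.163 -0.006  0.021] turns 0.0006 or -0.9994 j6 -0.31
```

```bash
python3 -m crank '[[100,[0.3,-0.01,0.02],0],[100,[0.6,-0.01,0.02],0],[100,[0.85,-0.01,0.02],0],[100,[1,-0.01,0.02],0],[100,[1,-0.01,0.02],0]]' 60 >/dev/null
python3 -m crank '[[100,[0.1,0,0],0],[100,[0.16,0,0],0],[100,[0.16,0,0],0],[0,[0.16,0,0],0],[0,[0.16,0,0],0],[0,[0.16,0,0],0],[0,[0.16,0,0],0],[0,[0.16,0,0],0],[0,[0.16,0,0],0],[0,[0.16,0,0],0],[0,[0.16,0,0],0],[0,[0.16,0,0],0]]' 60
python3 -m crank '[[0,[-0.3,0,0],0],[0,[-0.6,0,0],0],[0,[-0.9,0,0],0],[0,[-1,0,0],0],[0,[-1,0,0],0],[0,[-1,0,0],0],[0,[-1,0,0],0]]' 60
python3 - <<'E'
from h import *
x=np.load('base.npy');c,sn=np.cos(x[2]),np.sin(x[2]); t=x[:2]+np.array([-sn,c])*.012+np.array([c,sn])*.001
plan([*t,.375],np.degrees(x[2])); snap('wrist','w7')
cv2.imwrite('pics/c8.png',cv2.imread('pics/w7.png')[200:440,160:480])
E
```

```text
clock: 16.0
ee_pos: [0.4434, -0.2675, 0.2301]
tcp_rot: [0.56, 0.432, -0.559, 0.433]
ft_force: [-0.5, 1.2, 7.0]
width: 0.0287
clock: 16.7
ee_pos: [0.4428, -0.2671, 0.3278]
tcp_rot: [-0.559, -0.434, 0.56, -0.431]
ft_force: [-0.2, -0.5, -1.3]
width: 0.0287
shift [-0.468  0.313 -4.21 ] turns -0.0178 or 0.9822 j6 -0.31
```

No pictures are left to view, so from here I check numerically.

Run:
```python
from h import *
for f in('w3','w7'):
    g=cv2.GaussianBlur(cv2.imread(f'pics/{f}.png'),(3,3),0).max(2)
    for u in(300,335): print(f,u,'v250-398',g[250:400:2,u].tolist())
    print('row357 u260:380',g[357,260:380:2].tolist())
# correlate patch
a=cv2.imread('pics/w3.png',0);b=cv2.imread('pics/w7.png',0)
for (n,r) in (('bottom edge',(255,300,270,370)),('toprear',(365,390,285,350))):
    e=lambda i:cv2.Sobel(cv2.GaussianBlur(i,(5,5),0),cv2.CV_32F,0,1)
    t=np.abs(e(a))[r[0]:r[1],r[2]:r[3]]; m=cv2.matchTemplate(np.abs(e(b))[r[0]-15:r[1]+15,r[2]-5:r[3]+5],t,cv2.TM_CCOEFF_NORMED); k=np.unravel_index(m.argmax(),m.shape); print(n,'dv',k[0]-15,'du',k[1]-5,m.max())
```

```text
w3 300 v250-398 [50, 48, 51, 50, 50, 56, 107, 112, 112, 113, 115, 111, 110, 113, 112, 112, 114, 114, 111, 102, 113, 112, 112, 112, 112, 112, 113, 113, 113, 113, 113, 112, 113, 112, 112, 113, 112, 113, 113, 113, 105, 100, 106, 107, 204, 188, 168, 166, 167, 167, 167, 167, 167, 167, 167, 167, 166, 166, 166, 166, 166, 166, 166, 166, 171, 173, 177, 176, 172, 173, 174, 172, 178, 188, 180]
w3 335 v250-398 [35, 35, 35, 34, 34, 62, 114, 111, 111, 112, 112, 109, 109, 112, 111, 111, 113, 112, 104, 106, 111, 111, 112, 112, 112, 112, 112, 112, 113, 113, 114, 113, 113, 113, 114, 114, 114, 114, 114, 114, 114, 114, 112, 136, 231, 233, 233, 233, 226, 174, 169, 168, 168, 169, 168, 169, 169, 169, 168, 169, 169, 169, 172, 87, 45, 46, 45, 46, 46, 46, 46, 44, 113, 176, 176]
row357 u260:380 [149, 149, 150, 105, 49, 47, 39, 35, 61, 164, 167, 167, 168, 169, 170, 170, 169, 168, 167, 167, 167, 167, 167, 168, 169, 170, 169, 167, 165, 166, 166, 164, 164, 166, 169, 169, 169, 169, 168, 168, 167, 166, 166, 167, 166, 166, 166, 166, 168, 158, 52, 30, 36, 44, 46, 117, 147, 147, 146, 109]
w7 300 v250-398 [53, 54, 55, 5
[... 414 characters left out ...]
122, 119, 120, 121, 121, 121, 123, 120, 112, 119, 122, 122, 122, 122, 122, 123, 123, 123, 122, 123, 124, 124, 124, 124, 124, 124, 124, 125, 124, 125, 123, 118, 123, 139, 231, 240, 240, 240, 240, 240, 239, 240, 226, 177, 179, 178, 179, 179, 179, 179, 179, 179, 178, 204, 241, 240, 240, 240, 240, 241, 205, 193, 188, 194, 196, 194]
row357 u260:380 [157, 156, 174, 139, 57, 55, 46, 41, 76, 173, 175, 176, 178, 179, 179, 180, 179, 177, 176, 176, 176, 176, 176, 177, 179, 181, 179, 176, 177, 180, 173, 173, 173, 176, 180, 180, 179, 179, 179, 178, 177, 176, 176, 177, 177, 176, 176, 176, 178, 169, 67, 42, 54, 72, 71, 164, 174, 171, 161, 117]
bottom edge dv -2 du 2 0.76331055
toprear dv -2 du 5 0.65956336
```

```bash
python3 -m crank '[[0,[-0.47,0,0],0],[0,[-0.47,0.063,-0.4],0],[0,[-0.47,0.063,-0.84],0],[0,[-0.47,0.063,-0.84],0]]' >/dev/null
for i in 1 2 3; do python3 -m crank '[[0,[0,0.063,-0.4],0],[0,[0,0.063,-0.84],0],[0,[0,0.063,-0.84],0]]' >/dev/null; done
python3 -m crank '[[0,[0,0.063,-0.4],-0.018],[0,[0,0.063,-0.7],-0.018],[0,[0,0.063,-0.84],-0.018],[0,[0,0.063,-0.84],-0.018],[0,[0,0.063,-0.84],-0.018],[0,[0,0.063,-0.84],-0.018],[0,[0,0.063,-0.84],-0.018]]'
python3 - <<'E'
from h import *
x=np.load('base.npy');c,sn=np.cos(x[2]),np.sin(x[2]); t=x[:2]+np.array([-sn,c])*.0115+np.array([c,sn])*.001
plan([*t,.28],np.degrees(x[2]))
E
```

```text
clock: 18.75
ee_pos: [0.5794, 0.1298, 0.3768]
tcp_rot: [-0.547, -0.448, 0.547, -0.448]
ft_force: [-0.1, -0.7, -0.8]
width: 0.0289
shift [ 0.968 -0.005 -0.019] turns -0.0003 or 0.9997 j6 0.4
```

```bash
python3 -m crank '[[0,[0.3,0,-0.02],0],[0,[0.6,0,-0.02],0],[0,[0.8,0,-0.02],0],[0,[0.95,0,-0.02],0],[0,[0.95,0,-0.02],0],[0,[0.95,0,-0.02],0],[0,[0.95,0,-0.02],0]]'
python3 -m crank '[[0,[0.15,0,0],0],[0,[0.25,0,0],0],[0,[0.32,0,0],0],[0,[0.36,0,0],0],[0,[0.38,0,0],0],[0,[0.38,0,0],0],[0,[0.38,0,0],0]]'
```

```text
clock: 19.45
ee_pos: [0.5804, 0.1329, 0.283]
tcp_rot: [0.548, 0.448, -0.546, 0.448]
ft_force: [-0.9, 0.6, -1.0]
width: 0.0289
clock: 20.15
ee_pos: [0.5802, 0.1331, 0.244]
tcp_rot: [0.547, 0.448, -0.547, 0.448]
ft_force: [0.8, 0.9, -0.9]
width: 0.0287
```

No lateral load. I'll lower it to contact.

```bash
python3 -m crank '[[0,[0.02,0,0],0],[0,[0.035,0,0],0],[0,[0.05,0,0],0],[0,[0.05,0,0],0],[0,[0.05,0,0],0]]'
python3 -m crank '[[60,[0,0,0],0],[60,[0,0,0],0],[60,[0,0,0],0],[60,[0,0,0],0],[60,[0,0,0],0],[60,[0,0,0],0]]'
python3 -m crank '[[60,[-0.2,0,0],0],[60,[-0.5,0,0],0],[60,[-0.9,0,0],0],[60,[-1,0,0],0],[60,[-1,0,0],0],[60,[-1,0,0],0]]'
python3 - <<'E'
from h import *
snap('wrist','w8'); g=cv2.GaussianBlur(cv2.imread('pics/w8.png'),(3,3),0).max(2)
x=np.load('base.npy');c,s=np.cos(x[2]),np.sin(x[2])
W=lambda X,Y,Z:[x[0]+c*X-s*Y,x[1]+s*X+c*Y,Z]
for y in(.0045,.0125,.0205,.0265,.0345,.0425): print('pred tab y',y,proj('w8',W(0,y,.09)).round(0),'jaw',proj('w8',W(0,0,.051)).round(0))
print(g[180:380:2,316].tolist()); print('row',)
s=state();print(s['ee_pos'],s['clock'])
E
```

```text
clock: 20.65
ee_pos: [0.5801, 0.1331, 0.2391]
tcp_rot: [0.547, 0.448, -0.547, 0.448]
ft_force: [-0.4, -1.1, 2.9]
width: 0.0286
clock: 21.25
ee_pos: [0.5801, 0.1331, 0.2387]
tcp_rot: [0.547, 0.448, -0.547, 0.448]
ft_force: [0.3, 0.7, -0.4]
width: 0.0511
clock: 21.85
ee_pos: [0.5796, 0.133, 0.3376]
tcp_rot: [-0.546, -0.448, 0.548, -0.448]
ft_force: [0.2, 0.5, -0.4]
width: 0.0512
pred tab y 0.0045 [[319. 271.]] jaw [[319. 255.]]
pred tab y 0.0125 [[319. 258.]] jaw [[319. 255.]]
pred tab y 0.0205 [[319. 245.]] jaw [[319. 255.]]
pred tab y 0.0265 [[319. 235.]] jaw [[319. 255.]]
pred tab y 0.0345 [[319. 222.]] jaw [[319. 255.]]
pred tab y 0.0425 [[319. 208.]] jaw [[319. 255.]]
[85, 85, 89, 113, 131, 133, 134, 132, 79, 61, 64, 64, 64, 64, 63, 111, 134, 134, 134, 133, 134, 134, 134, 134, 133, 134, 134, 134, 120, 64, 81, 136, 134, 134, 133, 134, 134, 134, 133, 134, 133, 133, 134, 134, 133, 133, 134, 134, 134, 134, 124, 92, 93, 94, 94, 94, 93, 93, 92, 93, 93, 92, 93, 93, 92, 92, 93, 92, 92, 77, 19, 19, 19, 17, 20, 18, 18, 18, 17, 17, 17, 18, 17, 18, 18, 18, 17, 17, 18, 20, 20, 21, 21, 21, 21, 22, 21, 30, 88, 94]
row
[0.57952165 0.13292678 0.33704512] 21.9
```

Two tabs stand upright, at rows 210–236 and from 241, clear of the jaw. Next, the handle.

```bash
python3 - <<'E'
from h import *
x=np.load('base.npy');c,s=np.cos(x[2]),np.sin(x[2]); t=x[:2]+np.array([-s,c])*-.056+np.array([c,s])*.001
plan([*t,.337],90+np.degrees(x[2])); print(t)
E
python3 -m crank '[[60,[0,0,0.3],-0.05],[60,[0,0,0.6],-0.1],[60,[0,0,0.68],-0.5],[60,[0,0,0.68],-0.5],[60,[0,0,0.68],-0.5],[60,[0,0,0.68],-0.5],[60,[0,0,0.68],-0.5],[60,[0,0,0.68],-0.5],[60,[0,0,0.68],-0.5],[60,[0,0,0.68],-0.5],[60,[0,0,0.68],-0.5],[60,[0,0,0.68],-0.5]]'
python3 -m crank '[[60,[0,0,0],0],[60,[0,0,0],0],[60,[0,0,0],0]]'
python3 - <<'E'
from h import *
x=np.load('base.npy');c,s=np.cos(x[2]),np.sin(x[2]); t=x[:2]+np.array([-s,c])*-.056+np.array([c,s])*.001
plan([*t,.239],90+np.degrees(x[2])); snap('wrist','w9')
W=lambda X,Y,Z:[x[0]+c*X-s*Y,x[1]+s*X+c*Y,Z]
q=proj('w9',[W(0,-.062,.101),W(0,-.048,.101),W(-.018,-.055,.101),W(.018,-.055,.101)]).round(0);print(q)
g=cv2.imread('pics/w9.png').max(2); v=int(q[:2,1].mean()); print(v,int(q[0,0])-40,g[v,int(q[0,0])-40:int(q[1,0])+40:2].tolist())
E
```

```text
shift [0.001 0.    0.687] turns -0.4998 or 0.5002 j6 0.4
[0.56598382 0.06559837]
clock: 23.1
ee_pos: [0.5663, 0.0663, 0.3369]
tcp_rot: [0.07, 0.705, -0.07, 0.702]
ft_force: [-0.5, -0.3, -0.6]
width: 0.0515
clock: 23.4
ee_pos: [0.5666, 0.0664, 0.3384]
tcp_rot: [0.07, 0.704, -0.07, 0.703]
ft_force: [-0.2, -0.4, -0.4]
width: 0.0515
shift [ 0.994 -0.009 -0.004] turns -0.0 or 1.0 j6 -1.28
[[305. 264.]
 [331. 264.]
 [318. 233.]
 [318. 293.]]
264 265 [66, 67, 68, 67, 65, 100, 78, 67, 66, 66, 68, 69, 79, 96, 96, 96, 96, 97, 97, 100, 29, 29, 31, 30, 32, 33, 34, 33, 34, 36, 30, 28, 123, 140, 140, 140, 139, 140, 139, 139, 140, 139, 139, 139, 138, 139, 140, 140, 139, 139, 140, 140, 141]
```

The handle is at columns 305–328 against a predicted 305–331, so it is centred. I'll descend and grip.

```bash
python3 -m crank '[[60,[0.3,0,0],0],[60,[0.6,0,0],0],[60,[0.8,0,0],0],[60,[0.9,0,0],0],[60,[0.98,0,0],0],[60,[0.98,0,0],0],[60,[0.98,0,0],0]]'
python3 -m crank '[[0,[0,0,0],0],[0,[0,0,0],0],[0,[0,0,0],0],[0,[0,0,0],0],[0,[0,0,0],0],[0,[0,0,0],0],[0,[0,0,0],0],[0,[0,0,0],0]]' 60
```

```text
clock: 24.15
ee_pos: [0.5671, 0.0664, 0.2415]
tcp_rot: [0.07, 0.703, -0.07, 0.704]
ft_force: [-0.2, 0.0, 0.6]
width: 0.0514
clock: 24.95
ee_pos: [0.5668, 0.0661, 0.2415]
tcp_rot: [0.07, 0.703, -0.07, 0.704]
ft_force: [-0.9, -2.7, 5.3]
width: 0.013
```

```bash
python3 -m crank '[[0,[0,0.02,0],0],[0,[0,0.04,0],0],[0,[0,0.06,0],0],[0,[0,0.08,0],0],[0,[0,0.08,0],0],[0,[0,0.08,0],0]]'
python3 -m crank '[[0,[0,0.01,0],0],[0,[0,0.02,0],0],[0,[0,0.03,0],0],[0,[0,0.03,0],0],[0,[0,0.03,0],0]]'
python3 -m crank '[[0,[0,0.01,0],0],[0,[0,0.02,0],0],[0,[0,0.02,0],0],[0,[0,0.02,0],0]]'
```

```text
clock: 25.55
ee_pos: [0.5683, 0.074, 0.2415]
tcp_rot: [0.07, 0.703, -0.07, 0.704]
ft_force: [-1.2, -3.0, 5.9]
width: 0.013
clock: 26.05
ee_pos: [0.5689, 0.0766, 0.2415]
tcp_rot: [0.069, 0.703, -0.07, 0.704]
ft_force: [-1.9, -4.1, 7.0]
width: 0.0133
clock: 26.45
ee_pos: [0.569, 0.0772, 0.2416]
tcp_rot: [0.068, 0.704, -0.071, 0.704]
ft_force: [-2.4, -11.4, 7.1]
width: 0.0129
```

It bears on the stack at about 11.3 mm of travel, well short of 20. I'll press more firmly.

```bash
python3 -m crank '[[0,[0,0.01,0],0],[0,[0,0.02,0],0],[0,[0,0.02,0],0],[0,[0,0.02,0],0]]'
python3 -m crank '[[0,[0,0.01,0],0],[0,[0,0.015,0],0],[0,[0,0.015,0],0],[0,[0,0.015,0],0]]'
```

```text
clock: 26.85
ee_pos: [0.5692, 0.0777, 0.2416]
tcp_rot: [0.067, 0.704, -0.072, 0.704]
ft_force: [-4.4, -17.9, 9.7]
width: 0.0135
clock: 27.25
ee_pos: [0.5693, 0.0781, 0.2416]
tcp_rot: [0.066, 0.704, -0.073, 0.703]
ft_force: [-4.4, -23.4, 10.8]
width: 0.013
```

Run:
```python
from h import *
snap('wrist','w10'); snap('scene','s10'); snap('top','top10')
x=np.load('base.npy');c,s=np.cos(x[2]),np.sin(x[2])
W=lambda X,Y,Z:[x[0]+c*X-s*Y,x[1]+s*X+c*Y,Z]
g=cv2.imread('pics/w10.png').max(2)
for n,X,Z in(('tabtop x0',0,.09),('tabtop x-8',-.008,.09),('lower face edge x-28',-.027,.052)):
    q=proj('w10',[W(X,y,Z) for y in(.0115,.0275,.0435)]).round(0); v=int(q[1,1]); u0=int(q[0,0])-16
    print(n,q.tolist(),u0,g[v,u0:int(q[2,0])+24:2].tolist() if 0<=v<480 else '')
for f,r in(('jar',(215,260,305,345)),('screwdriver',(320,415,110,165)),('lifter',(135,190,355,455)),('other spacers',(275,360,185,225))):
    a,b=[cv2.imread(f'pics/{k}.png')[r[0]:r[1],r[2]:r[3]].astype(float) for k in('scene0','s10')]; print(f,np.abs(a-b).mean().round(1))
t=state();print(t['clock'],t['ft_force'].round(1),t['width'])
```

```text
tabtop x0 [[477.0, 355.0], [523.0, 355.0], [568.0, 356.0]] 461 [53, 53, 53, 51, 51, 44, 149, 153, 153, 154, 152, 154, 154, 154, 154, 154, 154, 153, 153, 155, 153, 154, 154, 154, 153, 155, 153, 153, 155, 152, 152, 152, 153, 152, 154, 153, 153, 153, 152, 152, 153, 152, 152, 154, 152, 152, 153, 152, 154, 152, 152, 114, 92, 94, 94, 93, 94, 92, 95, 92, 92, 92, 94, 92, 93, 92]
tabtop x-8 [[480.0, 335.0], [527.0, 336.0], [573.0, 336.0]] 464 [52, 53, 53, 51, 52, 46, 159, 155, 155, 156, 155, 155, 156, 155, 154, 155, 154, 155, 155, 154, 155, 157, 154, 155, 156, 154, 155, 155, 155, 156, 154, 155, 155, 154, 155, 155, 154, 154, 155, 154, 155, 153, 154, 155, 154, 153, 154, 155, 154, 152, 153, 158, 63, 60, 59, 62, 61, 62, 60, 62, 60, 59, 58, 57, 59, 59, 57]
lower face edge x-28 [[452.0, 247.0], [490.0, 247.0], [528.0, 247.0]] 436 [156, 155, 155, 157, 145, 59, 67, 65, 58, 62, 58, 56, 67, 66, 66, 66, 66, 64, 60, 58, 57, 59, 58, 56, 51, 142, 158, 157, 157, 156, 155, 157, 156, 157, 156, 155, 156, 155, 156, 158, 157, 157, 125, 104, 65, 51, 50, 53, 52, 87, 128, 153, 155, 155, 154, 154, 154, 154]
jar 15.6
screwdriver 16.4
lifter 36.3
other spacers 13.5
27.4 [ -4.5 -22.5   9.4] 0.012839387681443748
```

Run:
```python
from h import *
a,b=[cv2.imread(f'pics/{k}.png') for k in('top0','top10')]; s0,s1=[cv2.imread(f'pics/{k}.png') for k in('scene0','s10')]
for n,A,B,r in(('lifter top',a,b,(295,365,92,212)),('jar top',a,b,(253,286,288,322)),('screw top',a,b,(188,284,502,530)),('spacers top',a,b,(200,240,440,475)),('jar sc',s0,s1,(218,256,308,340)),('screw sc',s0,s1,(322,410,112,162)),('lifter sc',s0,s1,(138,188,357,452)),('spacer sc',s0,s1,(278,322,190,210)),('spacer sc2',s0,s1,(290,338,250,284)),('spacer sc3',s0,s1,(310,358,196,224))):
    T=A[r[0]:r[1],r[2]:r[3]]; m=cv2.matchTemplate(B[r[0]-8:r[1]+8,r[2]-8:r[3]+8],T,cv2.TM_CCOEFF_NORMED);k=np.unravel_index(m.argmax(),m.shape);print(n,k[0]-8,k[1]-8,m.max().round(2))
```

```text
lifter top 0 0 0.66
jar top -2 -5 0.43
screw top 0 0 1.0
spacers top 0 0 1.0
jar sc 0 0 0.99
screw sc 0 0 1.0
lifter sc 0 0 0.62
spacer sc -1 -1 0.72
spacer sc2 0 0 0.95
spacer sc3 0 0 0.97
```

```bash
python3 -m crank '[[0,[0,0,0],0],[0,[0,0,0],0],[0,[0,0,0],0]]' && python3 -c "
from station import *
print(finish_job())"
```

```text
clock: 27.7
ee_pos: [0.5693, 0.0781, 0.2416]
tcp_rot: [0.066, 0.704, -0.073, 0.703]
ft_force: [-4.2, -23.3, 9.5]
width: 0.013
the job is handed in; nothing more can be done
None
```

I packed the gap with two silver spacers, because the long module faces the jaw. I slid the jaw shut by its handle and handed in while still pressing. The clock stood at 27.7 s, under the 72 s limit.

- **Bearing on the stack:** The jaw met the stack after about 11.3 mm of its 20 mm travel. At hand-in the wrist force was steady at about 23 N along the closing direction, spring included.
- **Upright stack:** The last wrist image, checked from pixel values only, shows the two tab tops flush over 90 px, against 91 px predicted for 32 mm.
- **Bystanders:** Template matching found no shift of the screwdriver, the jar (scene camera), the lifter or the unused spacer I could check in the top view. The other spacer left standing got no check of its own.
- **Weak checks:** The lifter matched at zero shift, but only at 0.62–0.66, which I put down to the arm or its shadow. The jar's top-view match was poor (0.43) and offset by a few pixels, while its scene-view match was 0.99 with no shift.
- **First placement:** My estimate of the module face was 1–2 mm off. The first spacer touched the module at about 5.6 N while going down, so I backed off 1.5 mm and then set it down.
- **Pictures:** My 12 viewed pictures ran out before the second spacer was placed, so everything after that was checked by numbers.

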